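# Snap the sprung retaining rail into the jar stand

### The job

Take the sprung rail off its wooden rest and fit it across the jar stand: press its red plunger against the tall cheek to shorten it, slide it down the grooves between the two cheeks, and let it spring out into both recesses so that it sits level on both red ledges, locked in, and let go. The cheeks are clamped at an unknown height, so feel for the ledges and go gently: never press the rail on the stand with more than 30 N in all, and do not disturb the jars, the bottle or the mug.

Things in the scene. Friction and masses are not known exactly. Their poses are not given: they have to be found in the camera images.
- rail_mid (a point): Centre of the loose sprung rail (0.23 kg), in the middle of its black square rubber grip sleeve (26 x 26 mm, 60 mm long): grip it here, across x. Its y is the rail's long axis, z up as it lies. 18 mm aluminium tube from y = -90 to +78 mm. It lies on a wooden rest, centre 39 mm above the counter. Rail and cheeks are slippery (friction about 0.3).
- pin_tip (a point): Flat end (1.5 mm chamfer) of the rail's fixed black pin, 10 mm thick, at y = -106 mm in the frame of rail_mid. Belongs in the low cheek.
- plunger_tip (a point): Flat end (1.5 mm chamfer) of the rail's red sprung plunger, 10 mm thick, at y = +112 mm in the frame of rail_mid when free; moves in towards the sleeve when pressed. Belongs in the tall cheek.
- plunger (a joint): How far the red plunger is pushed in (m): 0 free, 0.026 hard stop. Spring 500 N/m (10 N at 20 mm), no preload. About 0.006 when the rail is seated in both recesses, 0.012 when only one end is home, 0.018 or more while both ends are in the grooves.
- rest: Fixed light wooden rest that holds the rail at the start; origin under its centre on the counter, y along the rail. Two notched blocks, 36 mm high and 50 mm wide along x, carry the tube 52 to 68 mm either side of the middle; lift the rail straight up out of them.
- stand: Fixed jar stand. Origin on the counter midway between its two white cheeks; z up, y from the LOW cheek (-y) to the TALL cheek (+y), x towards the jars. Board 12 mm thick, x -55 to +145 mm. Seated, the rail's centre is at x = 0, y = 0, its y along this y, 5 mm above the red ledges. Cheeks and clamp knobs end at y = -141 / +141 mm. The cheeks are set as a pair at an unreported height.
- tall_side (a point): Point on the counter below the tall cheek's recess bottom (stand y = +106 mm). Inner face at y = 95 mm; centred on x = 0 a groove 15 mm wide, open at the top, floor at y = 100 mm, runs down to a red ledge; just above the ledge a recess 15 mm wide, 13 mm high, bottom at y = 106 mm. Ledge 50 to 80 mm above the counter (NOT reported, feel for it); cheek top 72 mm above its ledge.
- low_side (a point): The same below the low cheek (stand y = -106 mm), its mirror image with the ledge at the same height, but its top is only 20 mm above its ledge, so 70 to 100 mm above the counter. A rail held with its centre 113 mm above the counter passes over this cheek while its plunger still meets the tall cheek's groove. Each cheek is 44 mm wide along x.
- jar0: Amber spice jar, 44 mm across, 60 mm high, standing on the stand's board about 105 mm behind the rail's line (+x), origin at its underside. Leave alone.
- jar1: Reddish spice jar of the same size beside it. Leave alone.
- bottle: Brown bottle, 64 mm across, 190 mm high, beyond the stand; origin at its underside. Leave alone.
- mug: White mug, 80 mm across, 90 mm high; origin at its underside. Leave alone.
There are look-alikes about, which are no part of the job. There is more than one size of the part that bears rail_mid; the job needs the smallest.

How it is judged:
By the outcome, as a careful person would: the job done as asked, in the order asked, and still so for the second after the job is handed in, with the robot touching nothing.
It also fails if it takes over 67 s, if anything falls off the work surface, if the arm or the gripper's body presses on something with over 40 N, if the wrist force passes 120 N, or if a joint passes its speed limit or range.

### The arm

A 6-joint arm with a two-finger parallel gripper is mounted at the origin on the work surface. World frame = base frame: x ahead of the robot, y to its left, z up, the work surface at z = 0. Lengths are in m, angles in degrees, forces in N, time in s.
With the tool pointing down it reaches from about 0.4 to 0.825 m from the base axis. Payload 7 kg.
Tool frame: the origin (TCP) lies midway between the tips of the shut fingers; the grasp point (between the pads) lies 19 mm behind it; x points along the fingers, z is the direction in which the jaws open and shut, and the axes are right-handed (so a half turn about x gives the same grasp; the last joint's range is limited). The gripper opens to 88 mm and grips with 3 to 60 N. Pads are 19 mm wide; open, the fingers measure 130 mm over their backs; the gripper's body (78 mm by 193 mm) begins 47 mm behind the grasp point.
Start: joints at [83.314, 20.546, 0.682, 0, -70.136, -16.507], TCP at [0.266, 0.62, 0.227] pointing down, gripper open.
Joint ranges: [-176.03, 176.03], [-82.01, 121.73], [-58.28, 71.71], [-173.87, 95.51], [-174.79, -0.11], [-173.66, 173.66]. Speed limits (degrees/s): [136.94, 136.94, 172.46, 180, 180, 180].

### API

Orientations are given as [roll, pitch, yaw] about the fixed x, y, z axes, in that order (R = Rz(yaw) Ry(pitch) Rx(roll)).
In Python, from plant import ctrl gives the robot as it stands. The module is installed in compiled form; this text tells all that it offers.
- The arm moves only by the tool servo_tool, never from a script. Its argument "deltas" is a list of rows, each a list of 3 entries, a list of its own where there are three numbers: the turn, a rotation vector about the tool's x, y, z in degrees, then the shift along the tool's x, y, z in cm, then the finger opening in cm, from 0 to 8.76. A call has 1 to 5 rows; each row is the pose to reach, as a shift and turn from the pose measured when the call began, along the tool's axes at that moment; what a row does not reach only later rows make up. A row lasts 1/10 s, in which the tool goes at most 50 mm and 8.59 degrees, less where a joint would pass 70% of its speed; a pose out of reach is approached as far as the arm can. A call with a gripper value outside its range is refused whole. The fingers move at their own pace and stop on an object; the grip force is fixed at half the most. Time passes only in rows, so rows that repeat a pose let the fingers close. It gives the time, the measured TCP pose, the force and the opening at its end, in the units of the state.
- ctrl.get_obs(): the state, without advancing time (a new reading comes with each control period).
- ctrl.snapshot(name): name is "side" or "top"; returns a dict with "image" (384x512x3 uint8, red, green, blue), "vertical_fov" (degrees; the focal length in pixels is half the picture's height over the tangent of half this angle, whatever the lens; pixels are square), "cx", "cy" (the principal point, pixels), "rvec" (rotation vector, rad) and "tvec" (3), from world to camera coordinates, as OpenCV has them. Camera axes: x right, y down, z forward; pixel columns grow to the right and rows downward; lengths in m; the calibration is good to about 2 mm. A picture is of the moment at which its call begins. There is no depth.
- ctrl.close_job(): hands the job in, once; it reports no verdict.
The state is a dict: "clock": time; "joint_pos": joint angles; "qvel": joint speeds; "tau": joint torques, N m; "tool_pos": TCP position; "orientation": TCP orientation; "force": force on the tool from outside, world axes, zero at the start; "moment": the same for the moment, N m; "opening": finger opening in m.
Only numpy, scipy, OpenCV 4.12 (cv2) and the standard library are available. Lean on these libraries where they do the work, as an engineer would, in place of code of your own. Each camera call takes 0.05 s, during which the arm holds its last target. There are 200 camera calls.

## Working session

There is one attempt and no reset: what is moved stays moved. The work goes in short steps, Python scripts to look and compute and a tool call to move; the robot and the scene stay as the last step left them, time stands still between calls to the robot, and variables do not carry over. Pictures are saved under pics/ and viewed, on a budget of 10 in all, crops included, one or two more only if the job needs it, and the job is handed in when it is done.

Besides the shell and the picture viewer there is one more tool, called as name(argument=value, ...), one argument or row to a line, values as JSON. servo_tool: Moves the arm, as the interface text tells. Its arguments: {"type":"object","properties":{"deltas":{"type":"array","items":{"type":"array"}}},"required":["deltas"]}

```bash
mkdir -p pics && cat > h.py <<'E'
from plant import ctrl
import numpy as np, cv2
def snap(n,f):
    s=ctrl.snapshot(n); cv2.imwrite('pics/'+f,cv2.cvtColor(s['image'],cv2.COLOR_RGB2BGR))
    np.savez('pics/'+f+'.npz',**s); return s
def K(s):
    h=s['image'].shape[0]; f=h/2/np.tan(np.radians(float(s['vertical_fov']))/2)
    return np.array([[f,0,s['cx']],[0,f,s['cy']],[0,0,1]],float)
def ray(s,u,v):
    R=cv2.Rodrigues(np.array(s['rvec'],float))[0]; t=np.array(s['tvec'],float).ravel()
    return -R.T@t, R.T@np.linalg.inv(K(s))@np.array([u,v,1.])
def onz(s,u,v,z):
    c,d=ray(s,u,v); return c+d*(z-c[2])/d[2]
def proj(s,p):
    return cv2.projectPoints(np.array(p,float).reshape(-1,1,3),np.array(s['rvec'],float),np.array(s['tvec'],float),K(s),None)[0].reshape(-1,2)
def load(f): return dict(np.load('pics/'+f+'.npz'))
E
python3 - <<'E'
from h import *
a=snap('top','t0.png');b=snap('side','s0.png')
for s in(a,b):print(ray(s,256,192),s['vertical_fov'],s['cx'],s['cy'])
print(ctrl.get_obs())
E
```

```text
(array([ 0.30268218, -0.04997156,  1.11064052]), array([ 0.16829041,  0.01146749, -0.98573705])) 48.48763462433581 251.90820066512674 189.3514624429613
(array([ 0.30091905, -0.88063084,  1.09203916]), array([ 0.14681891,  0.61688835, -0.77341607])) 48.43072778891694 254.14448300804935 185.10880221462418
{'clock': 0.1, 'joint_pos': array([ 8.33153525e+01,  2.05866201e+01,  6.39251125e-01, -1.75812576e-02,
       -7.01365231e+01, -1.65075516e+01]), 'qvel': array([-0.04091868, -0.06206635,  0.04834143,  0.02082424,  0.00523095,
        0.0793977 ]), 'tau': array([-1.74540037e-03, -5.84160948e+01,  2.93748629e+01,  7.01556712e+00,
        1.01400545e-02, -5.88023181e-05]), 'tool_pos': array([0.26567241, 0.62003941, 0.22572663]), 'orientation': array([   5.36325965,   89.91449473, -107.83492541]), 'force': array([-0.09453035, -0.81706891,  0.55102396]), 'moment': array([-0.00623455, -0.00102965,  0.02666711]), 'opening': 0.08746994066343197}
```

View pics/t0.png

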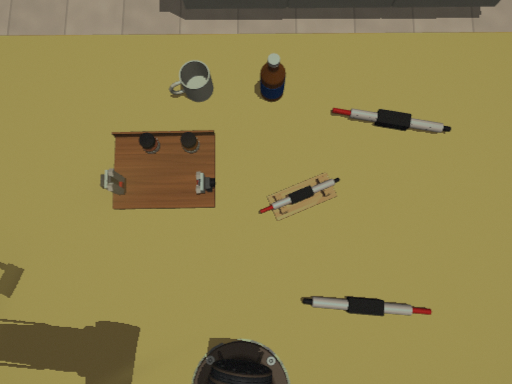

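View pics/s0.png

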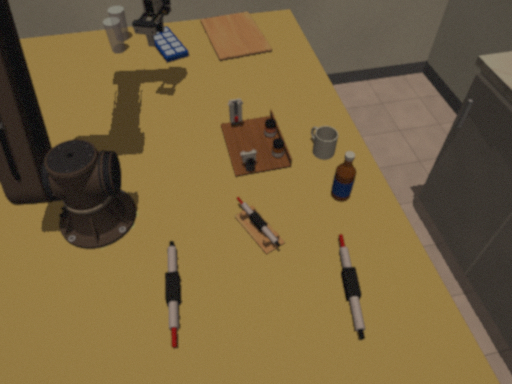

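The top view shows three rails: (391,120), (366,306) and (302,195). The one at (302,195) is the smallest and the only one lying on the wooden rest, so it fits the description. The stand is at about (165,170), with the low cheek near (204,183) and the tall cheek near (112,182). I'll confirm this in one enlarged crop.

```bash
python3 - <<'E'
from h import *
a=load('t0.png');b=load('s0.png')
A=cv2.cvtColor(a['image'],cv2.COLOR_RGB2BGR);B=cv2.cvtColor(b['image'],cv2.COLOR_RGB2BGR)
r=lambda I,x,y,w,h:cv2.resize(I[y:y+h,x:x+w],(400,300),interpolation=cv2.INTER_CUBIC)
o=np.vstack([np.hstack([r(A,245,155,120,90),r(A,90,120,140,105)]),np.hstack([r(B,215,185,80,60),r(B,210,90,100,75)])])
cv2.imwrite('pics/c0.png',o)
# masks in rail region, top & side
for n,s,(x,y,w,h) in(('t',a,(250,165,100,60)),('s',b,(228,190,62,65))):
    I=s['image'][y:y+h,x:x+w].astype(int);R,G,Bl=I[...,0],I[...,1],I[...,2]
    for nm,m in(('red',(R>110)&(G<50)&(Bl<60)),('dark',(R<45)&(G<45)&(Bl<45)),('white',(Bl>110)&(abs(R-Bl)<50))):
        k,l,st,c=cv2.connectedComponentsWithStats(m.astype(np.uint8))
        for i in range(1,k):
            if st[i,4]>5:print(n,nm,st[i,:4]+[x,y,0,0],st[i,4],c[i]+[x,y],onz(s,*(c[i]+[x,y]),.039 if nm!='dark' else .045).round(4))
for nm,p in(('a',(391,120)),('b',(302,195)),('c',(366,306))):print(nm,onz(a,*p,.04))
E
```

```text
t red [260 206  13   7] 37 [266.10810811 208.75675676] [ 0.4426 -0.0632  0.039 ]
t dark [335 178   4   4] 11 [336.36363636 179.63636364] [ 0.5167 -0.2415  0.045 ]
t dark [289 186  24  18] 226 [300.85840708 194.19911504] [ 0.4791 -0.151   0.045 ]
t white [312 180  22  12] 115 [322.75652174 185.45217391] [ 0.5028 -0.2076  0.039 ]
t white [273 197  18  11] 93 [281.39784946 202.33333333] [ 0.4591 -0.102   0.039 ]
s red [238 198   3   4] 6 [239.  199.5] [ 0.4419 -0.0588  0.039 ]
s dark [249 212  17  19] 144 [256.70833333 220.41666667] [ 0.4771 -0.1535  0.045 ]
s white [244 203   7   9] 24 [246.66666667 207.45833333] [ 0.4588 -0.0947  0.039 ]
s white [264 227  12  14] 48 [269.29166667 233.47916667] [ 0.5037 -0.2035  0.039 ]
a [ 0.67636537 -0.38907078  0.04      ]
b [ 0.4778717  -0.15431911  0.04      ]
c [ 0.20589794 -0.30454698  0.04      ]
```

View pics/c0.png

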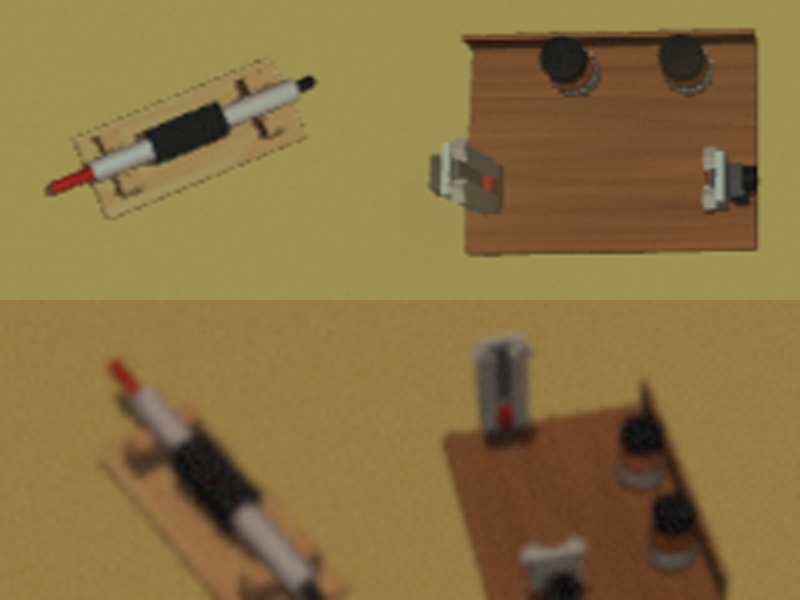

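The crop confirms it: the smallest rail sits on the wooden rest, with its plunger towards upper-left. Next I'll measure the stand pose from the ledges, board edges and cheeks.

```bash
cat >> h.py <<'E'
from scipy.spatial.transform import Rotation as Ro
def tri(s1,p1,s2,p2):
    c1,d1=ray(s1,*p1);c2,d2=ray(s2,*p2)
    k=np.linalg.lstsq(np.stack([d1,-d2],1),c2-c1,rcond=None)[0];a=c1+k[0]*d1;b=c2+k[1]*d2
    return (a+b)/2,np.linalg.norm(a-b)
def comps(s,box,f,mn=4):
    x,y,w,h=box;I=s['image'][y:y+h,x:x+w].astype(int);m=f(I[...,0],I[...,1],I[...,2])
    k,l,st,c=cv2.connectedComponentsWithStats(m.astype(np.uint8))
    return [(c[i]+[x,y],st[i]) for i in range(1,k) if st[i,4]>=mn]
def pose():
    o=ctrl.get_obs();return np.array(o['tool_pos']),Ro.from_euler('xyz',o['orientation'],degrees=True),o
def target(yaw,sg):  # rail yaw: rail y=(-sin,cos); tool x down, tool z = sg*rail x
    z=sg*np.array([np.cos(np.radians(yaw)),np.sin(np.radians(yaw)),0]);x=np.array([0,0,-1.]);return Ro.from_matrix(np.stack([x,np.cross(z,x),z],1))
def go(p,yaw,sg):
    P,R,o=pose();d=R.inv().apply(np.array(p)-P)*100;r=(R.inv()*target(yaw,sg)).as_rotvec(degrees=True)
    print('turn',r.round(2),'shift cm',d.round(2),'F',o['force'].round(2),'at',P.round(4),'t',o['clock'],'op',o['opening'])
E
python3 - <<'E'
from h import *
a=load('t0.png');b=load('s0.png')
red=lambda R,G,B:(R>90)&(G<0.6*R)&(B<0.6*R)&(R-G>50)&(G<70)
for n,s,box in(('t',a,(95,150,125,60)),('s',b,(215,90,70,80))):
    for c,st in comps(s,box,lambda R,G,B:(R-G>70)&(G<75),2):print(n,'red',c.round(2),st)
    for c,st in comps(s,box,lambda R,G,B:(abs(R-B)<45)&(R>120)&(B>105),4):print(n,'wh',c.round(2),st)
    x,y,w,h=box
brown=lambda I:((I[...,0]-I[...,1]>28)&(I[...,1]<90)&(I[...,0]>60)).astype(np.uint8)
for s,box in((a,(90,115,140,105)),(b,(200,100,110,90))):
    x,y,w,h=box;m=cv2.morphologyEx(brown(s['image'][y:y+h,x:x+w].astype(int)),cv2.MORPH_OPEN,np.ones((3,3)))
    c=max(cv2.findContours(m,0,2)[0],key=cv2.contourArea);q=cv2.approxPolyDP(cv2.convexHull(c),5,True)[:,0]+[x,y]
    for p in q:print(p,onz(s,*p,.012).round(4))
P,R,o=pose();print(R.as_matrix().round(3))
E
```

```text
t red [120.14 183.14] [24 32  3  4  7]
t wh [107.36 178.76] [ 9 19  9 22 98]
t wh [199.47 181.78] [101  22   7  21  95]
s red [236.  117.5] [21 27  1  2  2]
s wh [252.8 151.4] [37 61  3  2  5]
s wh [243.4 152.8] [27 62  4  2  5]
[214 136] [0.6425 0.0759 0.012 ]
[214 206] [0.4531 0.0721 0.012 ]
[114 208] [0.4474 0.334  0.012 ]
[116 137] [0.6401 0.3404 0.012 ]
[265 117] [0.6227 0.3357 0.012 ]
[289 165] [0.6442 0.0735 0.012 ]
[235 175] [0.4532 0.0688 0.012 ]
[221 124] [0.4512 0.3328 0.012 ]
[[-0.     0.919 -0.394]
 [-0.001 -0.394 -0.919]
 [-1.     0.     0.001]]
```

```bash
python3 - <<'E'
from h import *
a=load('t0.png');b=load('s0.png')
print('tall ledge',tri(a,(120.14,183.14),b,(236.,117.5)))
# cheek mid rows in top view -> x at heights
for h in(.05,.065,.08):print(h,'low',onz(a,199.5,182.3,h+.02).round(4),'tall',onz(a,107.4,180,h+.072).round(4),'ledge',onz(a,120.1,183.1,h).round(4),
  'tallE',onz(a,107.4,169,h+.072).round(4),onz(a,107.4,191,h+.072).round(4),'lowE',onz(a,199.5,172,h+.02)[:2].round(4),onz(a,199.5,193,h+.02)[:2].round(4))
go((.478,-.1525,.20),22.6,-1);go((.478,-.1525,.02),22.6,1)
A=cv2.cvtColor(a['image'],cv2.COLOR_RGB2BGR);B=cv2.cvtColor(b['image'],cv2.COLOR_RGB2BGR)
r=lambda I,x,y,w,h:cv2.resize(I[y:y+h,x:x+w],(400,600),interpolation=cv2.INTER_NEAREST)
cv2.imwrite('pics/c1.png',np.hstack([cv2.resize(A[160:202,92:132],(400,420),interpolation=0),cv2.resize(B[95:137,220:260],(400,420),interpolation=0)]))
E
```

```text
tall ledge (array([0.50512593, 0.3069762 , 0.05565479]), np.float64(0.0001643833135200143))
0.05 low [0.5047 0.1031 0.07  ] tall [0.5001 0.3155 0.122 ] ledge [0.5064 0.309  0.05  ] tallE [0.5269 0.3173 0.122 ] [0.4735 0.3138 0.122 ] lowE [0.531  0.1038] [0.4777 0.1024]
0.065 low [0.5018 0.1009 0.085 ] tall [0.4971 0.31   0.137 ] ledge [0.5035 0.3039 0.065 ] tallE [0.5235 0.3117 0.137 ] [0.4709 0.3083 0.137 ] lowE [0.5277 0.1015] [0.4751 0.1002]
0.08 low [0.4989 0.0987 0.1   ] tall [0.4941 0.3044 0.152 ] ledge [0.5006 0.2988 0.08  ] tallE [0.5201 0.3061 0.152 ] [0.4683 0.3028 0.152 ] lowE [0.5244 0.0993] [0.4726 0.098 ]
turn [ 4.42e+01  8.00e-02 -4.00e-02] shift cm [ 2.67 49.95 62.64] F [-0.09 -0.82  0.55] at [0.2657 0.62   0.2257] t 0.1 op 0.08746994066343197
turn [-1.358e+02  5.000e-02  1.000e-01] shift cm [20.67 49.94 62.61] F [-0.09 -0.82  0.55] at [0.2657 0.62   0.2257] t 0.1 op 0.08746994066343197
```

View pics/c1.png

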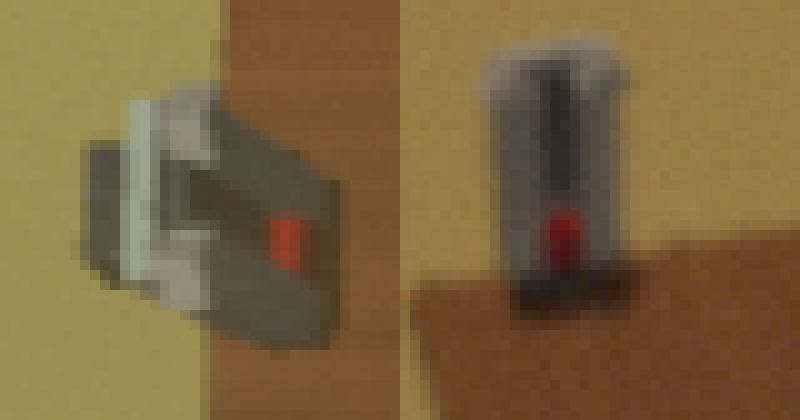

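The enlarged crop shows the tall cheek's groove at about (109.5,179.5) and its red ledge at (120.2,183.8) in the top view. In the side view the ledge is at (236,118). That gives an estimated stand of x≈0.5015, y≈0.207, yaw≈1°, ledge≈0.06. Moving to above the rail.

servo_tool(
  deltas=[
    [[0,0,0],[0.15,3.1,3.9],8.7],
    [[0,0,0],[0.3,6.2,7.8],8.7],
    [[0,0,0],[0.4,9.3,11.7],8.7],
    [[0,0,0],[0.6,12.4,15.6],8.7],
    [[0,0,0],[0.8,15.5,19.5],8.7],
  ],
)

```text
clock: 0.6
tool_pos: [0.3314, 0.3776, 0.2177]
orientation: [3.0, 89.9, -110.2]
force: [0.5, 0.3, 0.5]
opening: 0.0871
```

servo_tool(
  deltas=[
    [[0,0,0],[0.15,3.1,3.9],8.7],
    [[0,0,0],[0.3,6.2,7.8],8.7],
    [[0,0,0],[0.4,9.3,11.7],8.7],
    [[0,0,0],[0.6,12.4,15.6],8.7],
    [[0,0,0],[0.8,15.5,19.5],8.7],
  ],
)

```text
clock: 1.1
tool_pos: [0.3966, 0.1366, 0.2102]
orientation: [13.4, 89.9, -99.8]
force: [0.9, 0.5, 0.7]
opening: 0.0869
```

servo_tool(
  deltas=[
    [[8,0,0],[0,3.1,3.9],8.7],
    [[16,0,0],[0,6.2,7.8],8.7],
    [[24,0,0],[0.4,9.3,11.7],8.7],
    [[32,0,0],[0.6,12.4,15.6],8.7],
    [[40,0,0],[0.8,15.5,19.5],8.7],
  ],
)

```text
clock: 1.6
tool_pos: [0.4621, -0.1046, 0.2025]
orientation: [65.7, 89.9, -87.8]
force: [1.7, 1.5, 0.8]
opening: 0.087
```

```bash
python3 - <<'E'
from h import *
go((.478,-.1525,.12),22.6,-1)
E
```

```text
turn [ 3.94  0.02 -0.06] shift cm [8.26 4.99 0.71] F [1.66 1.48 0.78] at [ 0.4621 -0.1046  0.2025] t 1.6 op 0.08700925896846397
```

servo_tool(
  deltas=[
    [[3.9,0,0],[0,2.5,0.35],8.7],
    [[3.9,0,0],[2,5,0.7],8.7],
    [[3.9,0,0],[5,5,0.7],8.7],
    [[3.9,0,0],[8.2,5,0.7],8.7],
    [[3.9,0,0],[8.2,5,0.7],8.7],
  ],
)

```text
clock: 2.1
tool_pos: [0.4749, -0.1528, 0.1167]
orientation: [-17.9, 89.5, -175.4]
force: [-2.1, -0.1, -0.1]
opening: 0.0874
```

```bash
python3 - <<'E'
from h import *
a=snap('top','t1.png')
for nm,f in(('red',lambda R,G,B:(R>110)&(G<50)&(B<60)),('wh',lambda R,G,B:(B>110)&(abs(R-B)<50))):
    for c,st in comps(a,(250,165,100,60),f):print(nm,c,st,onz(a,*c,.039).round(4))
go((.478,-.1525,.022),22.6,-1)
cv2.imwrite('pics/t1c.png',cv2.resize(cv2.cvtColor(a['image'],cv2.COLOR_RGB2BGR)[120:270,200:400],(800,600)))
E
```

```text
red [270.33333333 206.83333333] [18 40  5  4 12] [ 0.4476 -0.0739  0.039 ]
red [264.71428571 208.85714286] [13 43  4  3  7] [ 0.4424 -0.0597  0.039 ]
wh [347. 176.] [95  9  5  5  5] [ 0.5274 -0.2699  0.039 ]
wh [327.53191489 182.91489362] [61 14 33  7 47] [ 0.5093 -0.2199  0.039 ]
wh [277.36363636 204.63636364] [22 36 14  8 55] [ 0.4532 -0.0917  0.039 ]
turn [0.01 0.27 0.03] shift cm [ 9.72  0.03 -0.19] F [-0.4  0.5  1.3] at [ 0.4766 -0.1528  0.1192] t 2.15 op 0.08688769200153439
```

View pics/t1c.png

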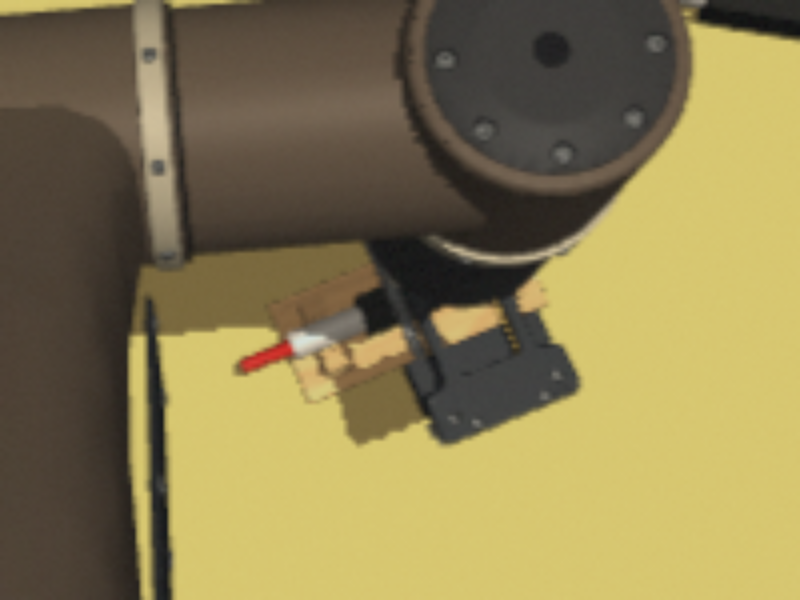

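The gripper is parallel to the rail and straddles the sleeve at about crop (375,310), with the red plunger at (265,357). Descending and gripping.

servo_tool(
  deltas=[
    [[0,0,0],[2.5,0,-0.1],8.7],
    [[0,0,0],[5,0,-0.1],8.7],
    [[0,0,0],[7.5,0,-0.15],8.7],
    [[0,0,0],[9.7,0,-0.15],8.7],
    [[0,0,0],[9.7,0,-0.15],8.7],
  ],
)

```text
clock: 2.65
tool_pos: [0.477, -0.1521, 0.0215]
orientation: [-10.3, 89.6, -167.6]
force: [-0.8, -0.4, 0.7]
opening: 0.0869
```

servo_tool(
  deltas=[
    [[0,0,0],[0,0,0],5],
    [[0,0,0],[0,0,0],3.5],
    [[0,0,0],[0,0,0],2],
    [[0,0,0],[0,0,0],2],
    [[0,0,0],[0,0,0],2],
  ],
)

```text
clock: 3.15
tool_pos: [0.4773, -0.1521, 0.0221]
orientation: [-8.8, 89.6, -166.2]
force: [-0.7, -0.7, -0.6]
opening: 0.052
```

```bash
python3 - <<'E'
from h import *
go((.478,-.1525,.15),22.6,-1)
E
```

```text
turn [0.05 0.36 0.06] shift cm [-12.79   0.05   0.03] F [-0.7  -0.68 -0.58] at [ 0.4773 -0.1521  0.0221] t 3.15 op 0.05202287150559331
```

servo_tool(
  deltas=[
    [[0,0,0],[0,0,0],2],
    [[0,0,0],[0,0,0],2],
    [[0,0,0],[0,0,0],2],
    [[0,0,0],[0,0,0],2],
    [[0,0,0],[0,0,0],2],
  ],
)

```text
clock: 3.65
tool_pos: [0.4775, -0.1521, 0.0222]
orientation: [-7.8, 89.6, -165.2]
force: [0.8, 0.3, 0.4]
opening: 0.0261
```

servo_tool(
  deltas=[
    [[0,0,0],[0,0,0],2],
    [[0,0,0],[0,0,0],2],
    [[0,0,0],[0,0,0],2],
  ],
)

```text
clock: 3.95
tool_pos: [0.4775, -0.1521, 0.0222]
orientation: [-8.0, 89.6, -165.3]
force: [-0.3, 0.3, 1.0]
opening: 0.026
```

```bash
python3 - <<'E'
from h import *
go((.478,-.1525,.15),22.6,-1)
E
```

```text
turn [0.05 0.35 0.05] shift cm [-12.78   0.05   0.04] F [-0.33  0.26  0.96] at [ 0.4775 -0.1521  0.0222] t 3.95 op 0.026037310217567763
```

servo_tool(
  deltas=[
    [[0,0,0],[-1.5,0,0],2],
    [[0,0,0],[-4,0,0],2],
    [[0,0,0],[-8,0,0],2],
    [[0,0,0],[-12,0,0],2],
    [[0,0.3,0],[-16,0,0],2],
  ],
)

```text
clock: 4.45
tool_pos: [0.4776, -0.1517, 0.1832]
orientation: [-38.3, 89.9, 164.3]
force: [0.9, 0.2, -2.3]
opening: 0.0259
```

```bash
python3 - <<'E'
from h import *
go((.502,.177,.19),1.0,-1)
E
```

```text
turn [21.65  0.13  0.07] shift cm [ -0.67 -29.4  -14.91] F [ 0.9   0.16 -2.34] at [ 0.4776 -0.1517  0.1832] t 4.45 op 0.02589860743308802
```

servo_tool(
  deltas=[
    [[0,0,0],[-0.3,-2,-1],2],
    [[0,0,0],[-0.6,-5,-2.5],2],
    [[0,0,0],[-0.6,-8.2,-4.2],2],
    [[0,0,0],[-0.6,-11.6,-5.9],2],
    [[0,0,0],[-0.6,-15,-7.6],2],
  ],
)

```text
clock: 4.95
tool_pos: [0.4893, 0.0172, 0.1889]
orientation: [-35.4, 89.8, 167.2]
force: [0.9, -0.2, -2.0]
opening: 0.026
```

servo_tool(
  deltas=[
    [[5,0,0],[0,-3.4,-1.7],2],
    [[10,0,0],[0,-6.8,-3.4],2],
    [[15,0,0],[0,-9.8,-5],2],
    [[19,0,0],[0,-12.3,-6.2],2],
    [[21.6,0.1,0.1],[0,-14.3,-7.3],2],
  ],
)

```text
clock: 5.45
tool_pos: [0.501, 0.1787, 0.1883]
orientation: [21.1, 89.8, -158.0]
force: [0.3, -0.7, -1.7]
opening: 0.0258
```

servo_tool(
  deltas=[
    [[0,0,0],[0,0,0],2],
    [[0,0,0],[0,0,0],2],
  ],
)

```text
clock: 5.65
tool_pos: [0.5002, 0.1788, 0.1874]
orientation: [24.3, 89.7, -154.8]
force: [0.3, 0.1, -2.9]
opening: 0.026
```

```bash
python3 - <<'E'
from h import *
go((.502,.177,.096),1.0,-1)
E
```

```text
turn [-0.02  0.25 -0.11] shift cm [ 9.14  0.16 -0.22] F [ 0.34  0.09 -2.91] at [0.5002 0.1788 0.1874] t 5.65 op 0.026010250577614046
```

servo_tool(
  deltas=[
    [[0,0.3,-0.1],[2,0.1,-0.1],2],
    [[0,0.3,-0.1],[4.5,0.2,-0.2],2],
    [[0,0.3,-0.1],[7,0.2,-0.2],2],
    [[0,0.3,-0.1],[9.1,0.2,-0.2],2],
    [[0,0.3,-0.1],[9.1,0.2,-0.2],2],
  ],
)

```text
clock: 6.15
tool_pos: [0.4997, 0.1742, 0.0937]
orientation: [38.9, 89.7, -140.2]
force: [-0.5, -0.6, -1.6]
opening: 0.0256
```

```bash
python3 - <<'E'
from h import *
go((.502,.177,.096),1.0,-1)
a=snap('top','t2.png');b=snap('side','s2.png')
A=cv2.cvtColor(a['image'],cv2.COLOR_RGB2BGR);B=cv2.cvtColor(b['image'],cv2.COLOR_RGB2BGR)
cv2.imwrite('pics/c2.png',np.hstack([cv2.resize(A[140:220,90:143],(398,600),interpolation=cv2.INTER_CUBIC),cv2.resize(B[90:150,215:255],(400,600),interpolation=cv2.INTER_CUBIC)]))
E
```

```text
turn [-0.09  0.25 -0.2 ] shift cm [-0.24 -0.27 -0.23] F [-0.52 -0.62 -1.6 ] at [0.4997 0.1742 0.0937] t 6.15 op 0.025578697794690988
```

View pics/c2.png

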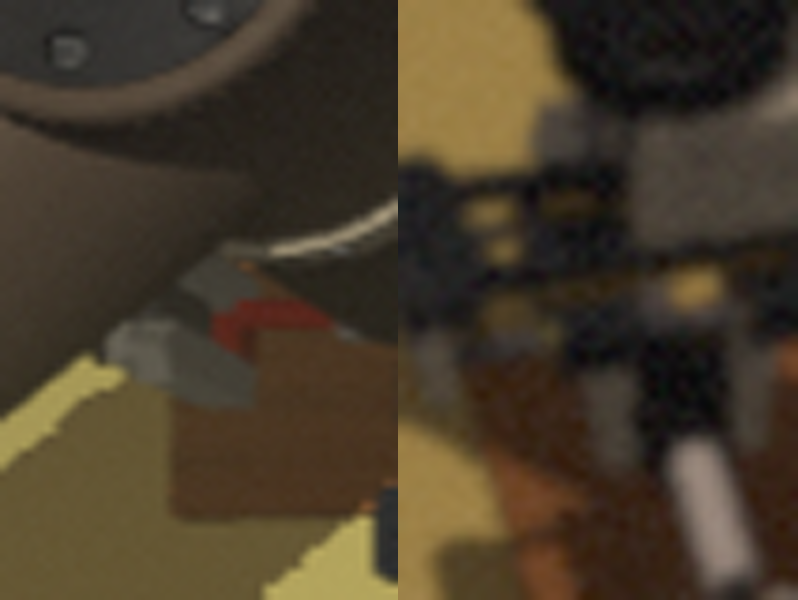

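The plunger, at top crop (270,320), points into the groove at crop (190,303). I'll compare its line with the groove numerically in the same view, so that calibration bias cancels.

```bash
python3 - <<'E'
from h import *
t0=load('t0.png');a=load('t2.png')
for c,st in comps(a,(110,170,40,25),lambda R,G,B:(R-G>60)&(G<70)):print('plunger',c.round(2),st,onz(a,*c,.1105).round(4))
I=a['image'][176:192,114:140].astype(int)
for u in range(116,136,2):
    w=np.clip(a['image'][174:195,u,0].astype(float)-1.6*a['image'][174:195,u,1]-15,0,None)
    if w.sum()>60:v=(w*np.arange(174,195)).sum()/w.sum();print(u,round(v,2),w.sum().round(),onz(a,u,v,.1105).round(4))
# groove centre in t0: darkest between rails, print a few columns
g=cv2.cvtColor(t0['image'],cv2.COLOR_RGB2GRAY)
for u in(108,110,112,114,116,118,120):print(u,g[166:196,u])
for p,z in(((109.5,179.5),.13),((120.2,183.6),.058)):print(onz(t0,*p,z).round(4))
E
```

```text
108 [141 140 141 133 122 124 129 122 118  96  78  76  78  78  82  80  81 107
 113 125 141 139 129 132 134 140 138 139 139 139]
110 [141 140 133 127 126 129 138 138 137 131  81  79  78  78  80  80  94 138
 123 125 139 141 141 140 138 125 139 140 139 139]
112 [141 140 132 124 117 107 109 119 123 134 108  65  62  63  61  67  88 120
 103  95  95 105 112 118 119  85 103 116 118 121]
114 [106 108  99  90  84  75  74  74  71  77  77  76  67  63  63  63  66  70
  79  82  80  80  82  80  76  76  77  83  94  95]
116 [92 97 94 93 92 88 81 76 77 76 77 76 77 69 63 64 65 66 71 79 79 79 81 79
 79 78 74 78 92 94]
118 [94 97 95 92 92 89 89 85 76 76 77 77 78 77 72 69 67 66 67 73 77 77 79 78
 79 77 78 75 76 94]
120 [93 97 93 92 91 90 92 93 88 74 76 77 77 77 79 80 86 87 85 87 84 80 78 77
 76 78 78 75 72 85]
[0.4997 0.3076 0.13  ]
[0.5036 0.306  0.058 ]
```

```bash
python3 - <<'E'
from h import *
t0=load('t0.png');a=load('t2.png')
def ony(s,u,v,y):
    c,d=ray(s,u,v);return (c+d*(y-c[1])/d[1]).round(4)
for y in(.304,.309):print(y,[ony(t0,u,v,y) for u,v in((112,179),(114,180.2),(116,181.2),(118,182.2),(120.2,183.6))])
for u in range(116,137,2):
    col=a['image'][172:196,u].astype(float);w=np.clip(col[:,0]-1.8*col[:,1],0,None)*(col[:,0]>60)
    if w.sum()>30:v=(w*np.arange(172,196)).sum()/w.sum();print(u,round(v,2),w.round().astype(int),onz(a,u,v,.1105).round(4))
E
```

```text
0.304 [array([0.5021, 0.304 , 0.1238]), array([0.502 , 0.304 , 0.1098]), array([0.5024, 0.304 , 0.0954]), array([0.5028, 0.304 , 0.0807]), array([0.5025, 0.304 , 0.0638])]
0.309 [array([0.505 , 0.309 , 0.1099]), array([0.5048, 0.309 , 0.0956]), array([0.5052, 0.309 , 0.0811]), array([0.5056, 0.309 , 0.0661]), array([0.5053, 0.309 , 0.049 ])]
120 183.47 [ 0  0  0  0  0  0  0  0  0  0 16 23 19 16  0  0  0  0  0  0  0  0  0  0] [0.4939 0.2887 0.1105]
122 181.36 [ 0  0  0  0  0  0  0  0 20 20 15 12  0  1  0  0  0  0  0  0  0  0  0  0] [0.499  0.2842 0.1105]
124 181.21 [ 0  0  0  0  0  0  0  0 14 23 19  3  0  0  0  0  0  0  0  0  0  0  0  0] [0.4994 0.2794 0.1105]
126 181.27 [ 0  0  0  0  0  0  0  0 16 21 18  8  0  0  0  0  0  0  0  0  0  0  0  0] [0.4993 0.2745 0.1105]
128 181.27 [ 0  0  0  0  0  0  0  0 16 19 14  9  0  0  0  0  0  0  0  0  0  0  0  0] [0.4993 0.2697 0.1105]
130 181.64 [ 0  0  0  0  0  0  0  0  4 19 18 10  0  0  0  0  0  0  0  0  0  0  0  0] [0.4984 0.2648 0.1105]
```

servo_tool(
  deltas=[
    [[0,0.3,-0.2],[-0.2,0,-0.35],2],
    [[0,0.3,-0.2],[-0.2,-0.3,-0.4],2],
    [[0,0.3,-0.2],[-0.2,-0.6,-0.4],2],
    [[0,0.3,-0.2],[-0.2,-0.6,-0.4],2],
  ],
)

```text
clock: 6.65
tool_pos: [0.5061, 0.1825, 0.0993]
orientation: [-153.1, 89.6, 27.9]
force: [-0.1, -0.3, -2.9]
opening: 0.0259
```

```bash
python3 - <<'E'
from h import *
go((.503,.190,.096),1.0,-1)
E
```

```text
turn [-0.02 -0.37  0.19] shift cm [ 0.33 -0.75  0.3 ] F [-0.08 -0.32 -2.92] at [0.5061 0.1825 0.0993] t 6.65 op 0.025853281211708934
```

servo_tool(
  deltas=[
    [[0,-0.3,0.2],[0.2,0,0.2],2],
    [[0,-0.3,0.2],[0.3,0,0.3],2],
    [[0,-0.3,0.2],[0.3,0,0.3],2],
  ],
)

```text
clock: 6.95
tool_pos: [0.5027, 0.1824, 0.096]
orientation: [137.4, 89.9, -41.6]
force: [-0.7, -0.0, -2.4]
opening: 0.0259
```

```bash
python3 - <<'E'
from h import *
go((.503,.190,.096),1.0,-1)
E
```

```text
turn [-0.01 -0.04 -0.03] shift cm [-0.   -0.76 -0.04] F [-0.69 -0.04 -2.45] at [0.5027 0.1824 0.096 ] t 6.95 op 0.025887255969459774
```

Good pose. Now I'll advance +y (tool −y) in small steps and feel for contact.

servo_tool(
  deltas=[
    [[0,0,0],[0,-0.3,0],2],
    [[0,0,0],[0,-0.6,0],2],
    [[0,0,0],[0,-0.6,0],2],
  ],
)

```text
clock: 7.25
tool_pos: [0.5028, 0.1889, 0.096]
orientation: [147.5, 89.9, -31.5]
force: [-0.2, -0.5, -2.4]
opening: 0.0258
```

servo_tool(
  deltas=[
    [[0,0,0],[0,-0.2,0],2],
    [[0,0,0],[0,-0.2,0],2],
  ],
)

```text
clock: 7.45
tool_pos: [0.5028, 0.1911, 0.096]
orientation: [154.6, 89.9, -24.4]
force: [0.3, 0.2, -1.9]
opening: 0.0258
```

servo_tool(
  deltas=[
    [[0,0,0],[0,-0.2,0],2],
    [[0,0,0],[0,-0.2,0],2],
  ],
)

```text
clock: 7.65
tool_pos: [0.5028, 0.1933, 0.096]
orientation: [162.9, 89.9, -16.0]
force: [0.0, -0.2, -2.5]
opening: 0.0262
```

servo_tool(
  deltas=[
    [[0,0,0],[0,-0.2,0],2],
    [[0,0,0],[0,-0.2,0],2],
  ],
)

```text
clock: 7.85
tool_pos: [0.5028, 0.1954, 0.096]
orientation: [155.0, 89.9, -24.0]
force: [-0.0, -0.5, -2.7]
opening: 0.0256
```

servo_tool(
  deltas=[
    [[0,0,0],[0,-0.2,0],2],
    [[0,0,0],[0,-0.2,0],2],
  ],
)

```text
clock: 8.05
tool_pos: [0.5027, 0.1974, 0.096]
orientation: [136.2, 89.9, -42.7]
force: [0.4, -0.8, -2.1]
opening: 0.0259
```

servo_tool(
  deltas=[
    [[0,0,0],[0,-0.2,0],2],
    [[0,0,0],[0,-0.2,0],2],
  ],
)

```text
clock: 8.25
tool_pos: [0.5026, 0.1993, 0.096]
orientation: [117.2, 89.9, -61.7]
force: [0.6, -2.4, -1.7]
opening: 0.0259
```

servo_tool(
  deltas=[
    [[0,0,0],[0,-0.2,0],2],
    [[0,0,0],[0,-0.4,0],2],
    [[0,0,0],[0,-0.4,0],2],
  ],
)

```text
clock: 8.55
tool_pos: [0.5025, 0.2032, 0.0959]
orientation: [101.9, 89.9, -77.0]
force: [0.1, -4.4, -1.7]
opening: 0.0258
```

servo_tool(
  deltas=[
    [[0,0,0],[0,-0.2,0],2],
    [[0,0,0],[0,-0.4,0],2],
    [[0,0,0],[0,-0.4,0],2],
  ],
)

```text
clock: 8.85
tool_pos: [0.5022, 0.2067, 0.0958]
orientation: [88.3, 89.9, -90.7]
force: [1.3, -5.4, -1.9]
opening: 0.026
```

```bash
python3 - <<'E'
from h import *
go((.5028,.2155,.096),1.0,-1);o=pose()[2];print(o['moment'])
a=snap('top','t3.png');b=snap('side','s3.png')
A=cv2.cvtColor(a['image'],cv2.COLOR_RGB2BGR);B=cv2.cvtColor(b['image'],cv2.COLOR_RGB2BGR)
cv2.imwrite('pics/c3.png',np.hstack([cv2.resize(A[160:220,90:150],(600,600),interpolation=cv2.INTER_CUBIC)[:,:400],cv2.resize(B[120:180,220:260],(400,600),interpolation=cv2.INTER_CUBIC)]))
E
```

```text
turn [ 0.04  0.   -0.15] shift cm [-0.02 -0.88 -0.07] F [ 1.28 -5.41 -1.93] at [0.5022 0.2067 0.0958] t 8.85 op 0.02596916571615649
[-1.93473797 -0.52240047 -0.11822641]
```

View pics/c3.png

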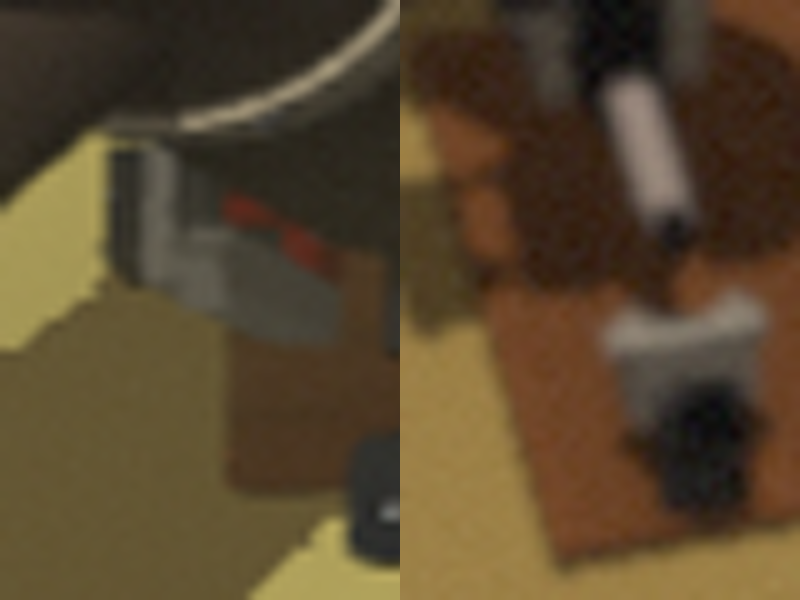

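The plunger tip, at crop (228,205), is inside the tall groove. In the side view the pin, at (675,235), lines up above the low cheek at (685,325). Compressing further to about 20 mm.

servo_tool(
  deltas=[
    [[0,0,-0.1],[0,-0.3,0],2],
    [[0,0,-0.1],[0,-0.6,-0.05],2],
    [[0,0,-0.1],[0,-0.9,-0.05],2],
    [[0,0,-0.1],[0,-0.95,-0.05],2],
    [[0,0,-0.1],[0,-0.95,-0.05],2],
  ],
)

```text
clock: 9.45
tool_pos: [0.5021, 0.2145, 0.0956]
orientation: [64.8, 89.8, -114.2]
force: [1.9, -11.0, 0.3]
opening: 0.0256
```

```bash
python3 - <<'E'
from h import *
go((.5028,.2158,.096),1.0,-1);o=pose()[2];print(o['moment'])
E
```

```text
turn [ 0.02  0.09 -0.19] shift cm [-0.04 -0.13 -0.08] F [  1.93 -10.97   0.27] at [0.5021 0.2145 0.0956] t 9.45 op 0.02561986683712897
[-3.20577017 -0.58966952 -0.12457242]
```

servo_tool(
  deltas=[
    [[0,0.1,-0.2],[0.2,-0.1,-0.05],2],
    [[0,0.1,-0.2],[0.5,-0.1,-0.05],2],
    [[0,0.1,-0.2],[0.8,-0.1,-0.05],2],
    [[0,0.1,-0.2],[1,-0.1,-0.05],2],
  ],
)

```text
clock: 9.85
tool_pos: [0.5017, 0.2137, 0.0852]
orientation: [53.2, 89.8, -125.8]
force: [0.4, -9.1, 0.7]
opening: 0.026
```

```bash
python3 - <<'E'
from h import *
go((.5028,.2158,.070),1.0,-1);o=pose()[2];print(o['moment'])
E
```

```text
turn [-0.01  0.1  -0.14] shift cm [ 1.52 -0.21 -0.12] F [ 0.41 -9.06  0.71] at [0.5017 0.2137 0.0852] t 9.85 op 0.02600132108566402
[-3.12148175 -0.09745026  0.00462509]
```

servo_tool(
  deltas=[
    [[0,0.1,-0.2],[0.1,-0.2,-0.1],2],
    [[0,0.1,-0.2],[0.4,-0.3,-0.15],2],
    [[0,0.1,-0.2],[0.7,-0.3,-0.15],2],
    [[0,0.1,-0.2],[0.9,-0.3,-0.15],2],
  ],
)

```text
clock: 10.25
tool_pos: [0.5022, 0.2148, 0.0757]
orientation: [37.5, 89.8, -141.5]
force: [-0.2, -10.7, 1.3]
opening: 0.0258
```

```bash
python3 - <<'E'
from h import *
go((.5028,.2158,.070),1.0,-1);o=pose()[2];print(o['moment'])
E
```

```text
turn [-0.03  0.14 -0.11] shift cm [ 0.57 -0.1  -0.07] F [ -0.16 -10.68   1.32] at [0.5022 0.2148 0.0757] t 10.25 op 0.025832378638950833
[-3.27037742 -0.15160352 -0.02586401]
```

servo_tool(
  deltas=[
    [[0,0.1,-0.1],[0.1,-0.2,-0.1],2],
    [[0,0.1,-0.1],[0.2,-0.25,-0.1],2],
    [[0,0.1,-0.1],[0.35,-0.25,-0.1],2],
    [[0,0.1,-0.1],[0.5,-0.25,-0.1],2],
  ],
)

```text
clock: 10.65
tool_pos: [0.5021, 0.2153, 0.0703]
orientation: [45.1, 89.8, -133.9]
force: [0.2, -10.7, 0.7]
opening: 0.0257
```

servo_tool(
  deltas=[
    [[0,0.1,-0.1],[0.1,-0.15,-0.05],2],
    [[0,0.1,-0.1],[0.2,-0.15,-0.05],2],
    [[0,0.1,-0.1],[0.3,-0.15,-0.05],2],
  ],
)

```text
clock: 10.95
tool_pos: [0.5017, 0.2149, 0.0669]
orientation: [49.8, 89.7, -129.3]
force: [0.8, -10.6, 0.4]
opening: 0.0256
```

```bash
python3 - <<'E'
from h import *
go((.5028,.2158,.060),1.0,-1);o=pose()[2];print(o['moment'])
E
```

```text
turn [-0.09  0.2  -0.24] shift cm [ 0.69 -0.09 -0.12] F [  0.81 -10.59   0.37] at [0.5017 0.2149 0.0669] t 10.95 op 0.02556637182200393
[-3.30321123 -0.13987701  0.04142927]
```

servo_tool(
  deltas=[
    [[-0.1,0.3,-0.4],[0.1,-0.2,-0.15],2],
    [[-0.1,0.3,-0.4],[0.2,-0.25,-0.15],2],
    [[-0.1,0.3,-0.4],[0.3,-0.25,-0.15],2],
  ],
)

```text
clock: 11.25
tool_pos: [0.5021, 0.2153, 0.0635]
orientation: [8.6, 90.0, -170.4]
force: [-0.9, -10.4, -0.2]
opening: 0.0259
```

servo_tool(
  deltas=[
    [[0,0.1,-0.1],[0.1,-0.15,-0.05],2],
    [[0,0.1,-0.1],[0.2,-0.15,-0.05],2],
    [[0,0.1,-0.1],[0.3,-0.15,-0.05],2],
  ],
)

```text
clock: 11.55
tool_pos: [0.5016, 0.2149, 0.0601]
orientation: [42.8, 89.9, -136.3]
force: [0.2, -9.4, 1.3]
opening: 0.0253
```

```bash
python3 - <<'E'
from h import *
go((.5028,.2155,.055),1.0,-1);o=pose()[2];print(o['moment'])
E
```

```text
turn [-0.05  0.07 -0.07] shift cm [ 0.51 -0.06 -0.12] F [ 0.15 -9.41  1.25] at [0.5016 0.2149 0.0601] t 11.55 op 0.025332181684159055
[-3.3807008  -0.16515542 -0.0304133 ]
```

servo_tool(
  deltas=[
    [[0,0.1,-0.1],[0.1,-0.2,-0.15],2],
    [[0,0.1,-0.1],[0.2,-0.2,-0.15],2],
    [[0,0.1,-0.1],[0.3,-0.2,-0.15],2],
  ],
)

```text
clock: 11.85
tool_pos: [0.502, 0.215, 0.0567]
orientation: [49.8, 89.8, -129.2]
force: [-0.2, -10.5, 0.5]
opening: 0.0259
```

servo_tool(
  deltas=[
    [[0,0.1,-0.1],[0.1,-0.15,-0.05],2],
    [[0,0.1,-0.1],[0.2,-0.15,-0.05],2],
    [[0,0.1,-0.1],[0.2,-0.15,-0.05],2],
  ],
)

```text
clock: 12.15
tool_pos: [0.5017, 0.2147, 0.0543]
orientation: [55.8, 89.8, -123.3]
force: [2.2, -9.8, -1.7]
opening: 0.0257
```

```bash
python3 - <<'E'
from h import *
go((.5025,.2155,.050),1.0,-1);o=pose()[2];print(o['moment'])
E
```

```text
turn [-0.09  0.12 -0.18] shift cm [ 0.43 -0.08 -0.08] F [ 2.17 -9.85 -1.65] at [0.5017 0.2147 0.0543] t 12.15 op 0.02566220669164767
[-3.16633714 -0.67686785  0.12799796]
```

servo_tool(
  deltas=[
    [[-0.1,0.2,-0.3],[0.1,-0.2,-0.1],2],
    [[-0.1,0.2,-0.3],[0.2,-0.2,-0.1],2],
  ],
)

```text
clock: 12.35
tool_pos: [0.5019, 0.2153, 0.0518]
orientation: [-16.0, 90.0, 164.9]
force: [0.3, -7.3, 0.2]
opening: 0.0255
```

servo_tool(
  deltas=[
    [[0,0.1,-0.1],[0.1,-0.15,-0.05],2],
    [[0,0.1,-0.1],[0.15,-0.15,-0.05],2],
  ],
)

```text
clock: 12.55
tool_pos: [0.5016, 0.2155, 0.0499]
orientation: [0.1, 90.0, -178.9]
force: [-0.2, -7.3, 0.7]
opening: 0.0254
```

```bash
python3 - <<'E'
from h import *
go((.5025,.2155,.050),1.0,-1);o=pose()[2];print(o['moment'])
E
```

```text
turn [-0.04  0.03 -0.  ] shift cm [-0.01  0.   -0.09] F [-0.2  -7.31  0.65] at [0.5016 0.2155 0.0499] t 12.55 op 0.025420825567967802
[-2.50451797 -0.21332276  0.00339988]
```

Fy dropped from about 10.3 to 7.3 N, so the plunger has sprung into the tall recess. Now I'll feel gently for the ledge.

servo_tool(
  deltas=[
    [[0,0,0],[0.06,-0.05,-0.05],2],
    [[0,0,0],[0.06,-0.05,-0.05],2],
  ],
)

```text
clock: 12.75
tool_pos: [0.5016, 0.2149, 0.0491]
orientation: [43.6, 89.9, -135.4]
force: [0.3, -8.1, -0.5]
opening: 0.0262
```

servo_tool(
  deltas=[
    [[0,0,0],[0.06,-0.05,-0.05],2],
    [[0,0,0],[0.06,-0.05,-0.05],2],
  ],
)

```text
clock: 12.95
tool_pos: [0.5018, 0.2146, 0.0486]
orientation: [48.3, 89.8, -130.7]
force: [-0.8, -6.8, 2.7]
opening: 0.0261
```

```bash
python3 - <<'E'
from h import *
go((.5025,.2155,.050),1.0,-1);o=pose()[2];print(o['moment'])
E
```

```text
turn [-0.05  0.15 -0.17] shift cm [-0.14 -0.09 -0.07] F [-0.84 -6.76  2.7 ] at [0.5018 0.2146 0.0486] t 12.95 op 0.026065975909373366
[-2.2355366   0.1247534   0.09750549]
```

servo_tool(
  deltas=[
    [[0,0.1,-0.2],[0.06,-0.05,-0.05],2],
    [[0,0.1,-0.2],[0.06,-0.05,-0.05],2],
  ],
)

```text
clock: 13.15
tool_pos: [0.5021, 0.2143, 0.0485]
orientation: [15.5, 89.9, -163.5]
force: [-1.4, -6.8, 5.2]
opening: 0.0258
```

```bash
python3 - <<'E'
from h import *
go((.5025,.2085,.0484),1.0,-1);o=pose()[2];print(o['moment'])
E
```

```text
turn [-0.03  0.07 -0.02] shift cm [ 0.01  0.58 -0.03] F [-1.38 -6.75  5.16] at [0.5021 0.2143 0.0485] t 13.15 op 0.02577175719842257
[-2.10057838  0.49066939  0.20699803]
```

Ledge contact confirmed: z is stopped at 0.0485 while Fz rises. Now sliding −y so the pin enters the low recess.

servo_tool(
  deltas=[
    [[0,0,0],[0,0.15,0],2],
    [[0,0,0],[0,0.3,0],2],
    [[0,0,0],[0,0.4,0],2],
    [[0,0,0],[0,0.4,0],2],
  ],
)

```text
clock: 13.55
tool_pos: [0.502, 0.21, 0.0487]
orientation: [25.4, 89.9, -153.6]
force: [-1.5, -5.3, 2.3]
opening: 0.026
```

```bash
python3 - <<'E'
from h import *
go((.5025,.2085,.0484),1.0,-1);o=pose()[2];print(o['moment'])
E
```

```text
turn [-0.03  0.09 -0.04] shift cm [ 0.03  0.15 -0.05] F [-1.52 -5.25  2.27] at [0.502  0.21   0.0487] t 13.55 op 0.025989820681606237
[-1.64283808  0.24431409  0.08813156]
```

servo_tool(
  deltas=[
    [[0,0,0],[0,0.08,0],2],
    [[0,0,0],[0,0.08,0],2],
  ],
)

```text
clock: 13.75
tool_pos: [0.5019, 0.209, 0.0487]
orientation: [26.8, 89.9, -152.2]
force: [-1.3, -4.8, 1.4]
opening: 0.0256
```

servo_tool(
  deltas=[
    [[0,0,0],[0,0.08,0],2],
    [[0,0,0],[0,0.08,0],2],
  ],
)

```text
clock: 13.95
tool_pos: [0.5019, 0.2082, 0.0487]
orientation: [24.9, 89.9, -154.1]
force: [0.5, -4.2, -0.1]
opening: 0.0257
```

```bash
python3 - <<'E'
from h import *
go((.5025,.2075,.0484),1.0,-1);o=pose()[2];print(o['moment'])
E
```

```text
turn [-0.03  0.09 -0.04] shift cm [ 0.03  0.07 -0.06] F [ 0.47 -4.24 -0.1 ] at [0.5019 0.2082 0.0487] t 13.95 op 0.025737700883758093
[-1.2686566   0.15825194  0.038494  ]
```

servo_tool(
  deltas=[
    [[0,0,0],[0,0.08,0],2],
    [[0,0,0],[0,0.08,0],2],
  ],
)

```text
clock: 14.15
tool_pos: [0.502, 0.2075, 0.0488]
orientation: [22.7, 89.9, -156.3]
force: [-1.3, -3.3, 0.2]
opening: 0.0257
```

servo_tool(
  deltas=[
    [[0,0,0],[0,0.06,0],2],
    [[0,0,0],[0,0.06,0],2],
  ],
)

```text
clock: 14.35
tool_pos: [0.5021, 0.207, 0.0488]
orientation: [17.9, 89.9, -161.2]
force: [-0.0, -3.2, 0.9]
opening: 0.0258
```

```bash
python3 - <<'E'
from h import *
go((.5025,.2075,.0484),1.0,-1);o=pose()[2];print(o['moment'])
E
```

```text
turn [-0.03  0.08 -0.03] shift cm [ 0.04 -0.05 -0.05] F [-0.03 -3.22  0.89] at [0.5021 0.207  0.0488] t 14.35 op 0.02577893659376308
[-0.88490197  0.12642269  0.13644596]
```

Compression is about 6 mm and the pin met nothing on the way in. Releasing.

servo_tool(
  deltas=[
    [[0,0,0],[0,0,0],3],
    [[0,0,0],[0,0,0],4],
    [[0,0,0],[0,0,0],5],
    [[0,0,0],[0,0,0],6],
    [[0,0,0],[0,0,0],6],
  ],
)

```text
clock: 14.85
tool_pos: [0.5021, 0.2071, 0.0488]
orientation: [13.6, 89.9, -165.4]
force: [0.2, -0.2, -0.3]
opening: 0.056
```

```bash
python3 - <<'E'
from h import *
go((.502,.207,.20),1.0,-1)
E
```

```text
turn [-0.02  0.07 -0.02] shift cm [-15.12   0.02   0.03] F [ 0.16 -0.22 -0.3 ] at [0.5021 0.2071 0.0488] t 14.85 op 0.0559933368265024
```

Forces are zero and the jaws are clear. I'll lift straight up, then retreat towards −x and take a check.

servo_tool(
  deltas=[
    [[0,0,0],[-1.5,0,0],6],
    [[0,0,0],[-4,0,0],6],
    [[0,0,0],[-8,0,0],6],
    [[0,0,0],[-12,0,0],6],
    [[0,0,0],[-15,0,0],6],
  ],
)

```text
clock: 15.35
tool_pos: [0.5028, 0.2075, 0.2015]
orientation: [-130.1, 89.9, 50.9]
force: [0.1, 0.5, -0.8]
opening: 0.0598
```

servo_tool(
  deltas=[
    [[0,0,0],[-2,-3,0],6],
    [[0,0,0],[-4,-7,1],6],
    [[0,0,0],[-6,-11,2],6],
    [[0,0,0],[-6,-15,4],6],
    [[0,0,0],[-6,-19,6],6],
  ],
)

```text
clock: 15.85
tool_pos: [0.4388, 0.398, 0.2625]
orientation: [-123.2, 89.8, 57.7]
force: [0.8, 0.9, -0.4]
opening: 0.06
```

servo_tool(
  deltas=[
    [[0,0,0],[0,-4,2],6],
    [[0,0,0],[0,-8,4],6],
    [[0,0,0],[0,-12,6],6],
    [[0,0,0],[0,-16,8],6],
    [[0,0,0],[0,-16,8],6],
  ],
)

```text
clock: 16.35
tool_pos: [0.3535, 0.5606, 0.2614]
orientation: [-118.3, 89.9, 62.9]
force: [-0.2, -0.5, -0.8]
opening: 0.0604
```

```bash
python3 - <<'E'
from h import *
a=snap('top','t4.png');b=snap('side','s4.png')
A=cv2.cvtColor(a['image'],cv2.COLOR_RGB2BGR);B=cv2.cvtColor(b['image'],cv2.COLOR_RGB2BGR)
cv2.imwrite('pics/c4.png',np.hstack([cv2.resize(A[120:225,90:230],(400,300),interpolation=cv2.INTER_CUBIC),cv2.resize(B[90:180,205:325],(400,300),interpolation=cv2.INTER_CUBIC)]))
print(pose()[0])
E
```

```text
[0.35527718 0.55734185 0.26200329]
```

View pics/c4.png

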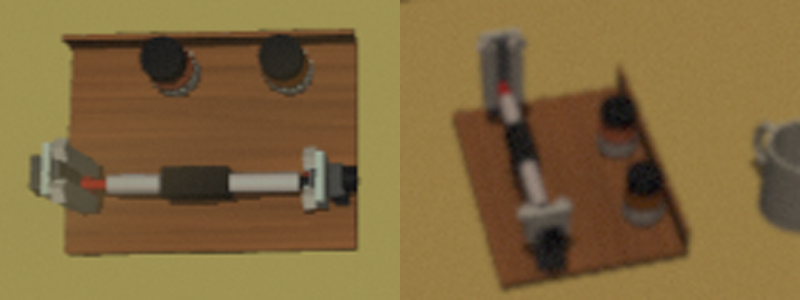

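The rail lies across both cheeks, with the plunger in the tall recess at (95,185) and the pin in the low cheek at (305,182). The jars are unmoved. One numeric level check, using the tube's white segments in both views:

```bash
python3 - <<'E'
from h import *
a=load('t4.png');b=load('s4.png')
f=lambda R,G,B:(abs(R-B)<45)&(B>100)
for n,s,box in(('t',a,(125,174,68,22)),('s',b,(232,114,18,38))):
    for nm,g in(('wh',f),('dk',lambda R,G,B:(R<55)&(G<50))):
        for c,st in comps(s,box,g,10):print(n,nm,c.round(2),st)
E
```

```text
t wh [136.25 183.59] [  2   7  19   6 106]
t wh [181.16 183.5 ] [ 45   7  23   6 136]
t dk [159.46 184.48] [ 21   5  26  11 226]
s wh [237.5 122. ] [ 4  5  4  7 20]
s wh [244.58 144.47] [10 25  6 12 38]
s dk [240.47 133.12] [ 5 13  9 16 86]
```

```bash
python3 - <<'E'
from h import *
a=load('t4.png');b=load('s4.png')
for p,q in(((136.25,183.59),(237.5,122)),((181.16,183.5),(244.58,144.47)),((159.46,184.48),(240.47,133.12))):print(tri(a,p,b,q))
# jar/bottle/mug shift between first and last top view
t0=load('t0.png');d=cv2.absdiff(t0['image'],a['image']).max(2)
for nm,(x,y,w,h) in(('jars',(135,128,70,28)),('mug',(165,55,50,50)),('bottle',(255,50,35,55))):print(nm,np.percentile(d[y:y+h,x:x+w],[50,99]),(d[y:y+h,x:x+w]>40).sum())
E
```

```text
(array([0.50115937, 0.26020614, 0.07449893]), np.float64(0.0013368384535257741))
(array([0.50309227, 0.14926385, 0.06802633]), np.float64(0.0021031074819279397))
(array([0.49966817, 0.20240547, 0.07315669]), np.float64(0.002254315043357041))
jars [2. 6.] 0
mug [1. 4.] 0
bottle [2. 8.] 0
```

The final triangulation scatters by a few mm; the low segment is partly hidden by the cheek, which biases it. The feel is the better evidence. The ledge contact moment was balanced between the ends, tool tilt was under 0.1°, and the pin slid 6 mm past the groove floor unopposed. Handing in.

```bash
python3 - <<'E'
from h import *
print(ctrl.close_job(),ctrl.get_obs()['clock'])
E
```

```text
the job is handed in; nothing more can be done
the job is handed in; nothing more can be done
```

The smallest rail is fitted across the jar stand, released, and the job is handed in at about 16.5 s. No verdict was reported. I believe it is seated and locked, but the camera did not confirm that it is level.

- **Fitting:** I lifted the rail off its rest and pressed the plunger about 20 mm into the tall groove, at about 11 N. I then slid it down until Fy dropped by 3 N as the plunger sprang into the tall recess. Both ledges took light contact, with Fz reading 5 N (about 7 N including the rail's weight). I slid the rail back so the pin entered the low recess, let go and withdrew.
- **Checks that passed:**
  - **Spring:** it read about 3.2 N just before release, which matches the expected 6 mm seated compression.
  - **Tilt:** the tool was within 0.1° of level.
  - **Ledge contact:** the wrist moment suggested both ends were loaded about equally.
  - **Pictures:** the last ones show both ends in their cheeks, and the jars, bottle and mug are unchanged from the first view.
- **Check that disagreed:** triangulating the tube put the low end about 6 mm lower than the tall end. I put this down to the low cheek hiding part of that segment in coarse pixels. The pin cannot sit below its ledge, so I relied on the force readings.

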